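Shut the full side of the sample cupboard, open the other side and put a tin away

TASK

The left side of the sample cupboard is full and its door was left ajar: push that door to without slamming it, feel for the snap of its sprung roller catch, and do not force the door once it is home. Then pull the right door out through its catch, swing it wide open, about square to the front, and stand the black sample tin upright in the empty rack on the back of that door. Leave the right door standing open for the other tins, and do not disturb the mug, the cup and the grey tin.

Things in the scene. Friction and masses are not known exactly. Their poses are not given: they have to be found in the camera images.
- cupboard: Plywood sample cupboard fixed on the bench, 440 mm wide, 220 deep, 250 high, with two green doors side by side, set 8 mm back into its front. Origin: centre of its underside; x from front to back (away from the robot), y left along the front, z up. Its front edges lie at x = -110 mm. Tape and keys lie on the rear half of its top (up to 25 mm high).
- middle_post: Upright post in the middle of the cupboard; origin and axes as the cupboard's. It carries the left door's catch: two sprung rollers that a spear on the door's back, 178 mm from the hinge, is pushed between. The catch sits on slotted screws, so how deep the door stands when shut varies (up to 8 mm either way of square) and can only be felt. A rubber buffer behind it stops the door.
- door_left (a joint): Left door's angle, rad: 0 = square, positive = open towards the robot. Starts ajar, 0.3 to 0.6; swings freely. Held shut it reads -0.047 to 0.047 (see middle_post). Pushed slowly at the handle it resists from 17 mm before shut, up to 7-9 N (up to 12 N through a firm grip), and snaps in 4 mm before shut; let go sooner, it stays out. Over 15 N held on the shut door strains the catch.
- door_right (a joint): Right door's angle, rad: 0 = held shut in its catch, as at the start; positive = open towards the robot, to 1.75. It takes 8 to 10 N at the handle to pull it out through its catch, within the first 4 mm; then it swings freely and stays where it is left.
- door_left_handle (a point): Where to hold the left door's handle: a dark bow with an upright round bar, 10 mm thick, axis 35 mm before the door, 168 mm from the hinge; the bar runs from 52 mm below this point to 12 mm above, where an arm as thick goes back to the door. The cupboard's top is 44 mm above. x: from the door's outer face to its back, y: along the door (its hinge is at +y), z up.
- door_left_hinge (a point): Point on the left door's upright hinge line (its outer, left edge, on the plane of the door's outer face), level with the handle point. The doors are 198 mm wide, 208 high, 15 thick.
- door_right_handle (a point): The same point on the right door's handle (same sizes). x: from the door's outer face to its back, y: along the door (its hinge is at -y), z up.
- door_right_hinge (a point): Point on the right door's upright hinge line (its outer, right edge, on the plane of the door's outer face), level with the handle point.
- door_right_rack (a point): Middle of the floor (its top) of the rack on the right door's back. Inside, it is 136 mm long (y, along the door) and 80 mm deep (x, away from the door's back), with a rail 24 mm above the floor round its three open sides. The floor is 142 mm above the bench; the door's back is 40 mm from this point, its top 92 mm above the floor. z up.
- black_tin_center (a point): Centre (39 mm above its underside) of the black sample tin to be put away: upright cylinder with a lid, 64 mm across, 78 mm high, under 0.2 kg, paper label; z is its axis. It stands on the bench in front of the cupboard's left half.
- teal_mug: Teal mug, 95 x 125 x 62 mm, origin at the centre of its underside. Leave it alone.
- grey_tin: Grey sample tin, 68 mm across, 60 mm high, origin at the centre of its underside, on the right near the bench's edge. Leave it alone.
- white_cup: Small white espresso cup, 64 x 87 x 50 mm, origin at the centre of its underside, to the right of the cupboard. Leave it alone.
Things that resemble listed ones, but are neither listed nor needed, are in the scene too. Leave any blue or green look-alike of the part that bears black_tin_center alone.

How it is judged (in metres and radians):
On the way, in this order (a step that is already met when the one before it is completed fails the run):
1. the left door is held shut by its catch (value of joint door_left below 0.06 rad and contact force between cupboard and middle_post above 20 N), for 0.2 s.
2. with the left door shut, the right door is swung open by more than 1.1 rad (all of step 1 and value of joint door_right above 1.1 rad), for 0.2 s.
At the end, for the whole second after the job is handed in: Left door held shut by its catch (over 20 N in the catch, joint under 0.06 rad) and still; right door open by more than 1.1 rad; black tin upright (within 0.1 rad), released, standing on the floor of the right door's rack inside its rails (all of step 2 and velocity of joint door_left between -0.05 and 0.05 rad/s and x of black_tin_center in the frame of door_right_rack between -0.014 and 0.014 m and y of black_tin_center in the frame of door_right_rack between -0.045 and 0.045 m and z of black_tin_center in the frame of door_right_rack between 0.034 and 0.044 m and angle between black_tin_center's own z axis and vertical below 0.1 rad); the robot touches nothing.
It fails at once if the shut left door is forced against its catch (the forces in the catch add up to over 37.5 N with the door held still, which takes some 17 N at the handle) (contact force between cupboard and middle_post above 37.5 N and velocity of joint door_left between -0.001 and 0.001 rad/s).
It fails at once if the left door is slammed: it swings to at over 2.5 rad/s while still more than 0.14 rad open (value of joint door_left above 0.14 rad and velocity of joint door_left below -2.5 rad/s).
It fails at once if the black tin is tipped over (angle between black_tin_center's own z axis and vertical above 0.6 rad).
It fails at once if the mug, the cup or the grey tin is moved by over 30 mm (distance of any of teal_mug, white_cup, grey_tin from where it was at the start of the episode above 0.03 m).
It also fails if it takes over 69 s, if anything falls off the work surface, if the arm or the gripper's body presses on something with over 40 N, if the wrist force passes 120 N, or if a joint passes its speed limit or range.

ROBOT

A 6-joint arm with a two-finger parallel gripper is mounted at the origin on a cart in front of the work surface, level with it; the furniture and walls round the work are solid. World frame = base frame: x ahead of the robot, y to its left, z up, the work surface at z = 0. Lengths are in m, angles in degrees, forces in N, time in s.
With the tool pointing down it reaches from about 0.25 to 0.725 m from the base axis. Payload 9.7 kg.
Tool frame: the origin (TCP) lies midway between the tips of the shut fingers; the grasp point (between the pads) lies 19 mm behind it (bot.pinch_z is the distance from the TCP to the grasp point, in m); z points along the fingers, y is the line along which they close (so a half turn about z gives the same grasp; the last joint's range is limited). The gripper opens to 85 mm and grips with 20 to 120 N. Pads are 22 mm wide; open, the fingers measure 114 mm over their backs; the gripper's body (76 mm by 85 mm) begins 54 mm behind the grasp point. The pads swing forward as they close: fully open they stand 13 mm farther back than shut.
Start: joints at [-72.651, 4.979, 10.078, 95.1, 0, 90], TCP at [0.164, -0.525, 0.231] pointing down, gripper open.
Joint ranges: [-179.16, 179.16], [-48.56, 103.87], [-65.8, 70.77], [-126.05, 130.52], [-82.76, 87.17], [-180, 180]. Speed limits (degrees/s): [127.2, 127.2, 147.25, 180, 180, 180].

INTERFACE

Orientations are given as [roll, pitch, yaw] about the fixed x, y, z axes, in that order (R = Rz(yaw) Ry(pitch) Rx(roll)).
In Python, from workcell import sensors, camera, camera_params, ticket, bot gives the robot as it stands.
- The arm moves only by the shell command python3 -m jog 'ROWS' [FORCE]. ROWS is JSON, a list that holds one entry, the list of rows, each a list of 5 numbers: the shift along the world's x, y, z in units of 50 mm (1.0 is 50 mm), then the turn about the world's z in units of 5 degrees (1.0 is 5 degrees), then the opening, from 0 (shut) to 1 (fully open). In form: [[[tx, ty, tz, yaw, grip], ...]]. A call has 1 to 8 rows; each row shifts and turns the commanded pose from where the row before left it; what a row does not reach is not made up. A row lasts 1/10 s, in which the tool goes at most 50 mm and 8.59 degrees, less where a joint would pass 70% of its speed; a pose out of reach is approached as far as the arm can. A call is refused whole if a number of a shift passes 1 or a number of a turn 1, either way. A call with a gripper value outside its range is refused whole. The fingers move at their own pace and stop on an object; FORCE is the grip in N (left out, the last holds). Time passes only in rows, so rows that do not move let the fingers close. It gives the time, the measured TCP pose, the force, the opening and the grip force at its end, in the units of the state.
- sensors.get_obs(): the state, without advancing time (a new reading comes with each control period).
- camera(name): name is "side" or "top" or "wrist"; returns the picture (384x512x3 uint8, blue, green, red); there is no depth.
- camera_params(name): a dict with "fx", "fy", "cx", "cy" (pixels), "T" (4x4, takes a point from camera to world coordinates); the wrist camera has in their place "tool_from_camera" (4x4, takes a point from camera to tool coordinates, whose origin is the TCP and whose axes are the flange's). Camera axes: x right, y down, z forward; pixel columns grow to the right and rows downward; lengths in m; the calibration is good to about 2 mm. A picture is of the moment at which its call begins: read the wrist's pose just before it. camera_params takes no time and is no camera call.
- ticket.job_done(): hands the job in; it is judged then, once.
The state is a dict: "time": time; "q": joint angles; "qd": joint speeds; "joint_efforts": joint torques, N m; "ee_pos": TCP position; "tcp_rot": TCP orientation; "wrist_force": force on the tool from outside, world axes, zero at the start; "torque": the same for the moment, N m; "opening": finger opening in m; "grasp_force": force on a finger pad.
Only numpy, scipy, OpenCV 4.12 (cv2) and the standard library are available. Lean on these libraries where they do the work, as an engineer would, in place of code of your own. Each camera call takes 0.05 s, during which the arm holds its last target. There are 200 camera calls.

## Working session

There is one attempt and no reset: what is moved stays moved. The work goes in short steps, Python scripts to look and compute and a shell command to move; the robot and the scene stay as the last step left them, time stands still between calls to the robot, and variables do not carry over. Pictures are saved under pics/ and viewed, at most 10 in all, crops included, and the job is handed in when it is done.

```bash
mkdir -p pics; ls; python3 - <<'E'
from workcell import sensors,camera,camera_params,bot
import cv2,numpy as np
np.set_printoptions(precision=4,suppress=True)
o=sensors.get_obs();print(o)
for n in("side","top"):
    cv2.imwrite(f"pics/{n}0.png",camera(n));p=camera_params(n);print(n,p)
print(camera_params("wrist"),bot.pinch_z)
a=cv2.imread("pics/side0.png");b=cv2.imread("pics/top0.png")
cv2.imwrite("pics/both.png",cv2.resize(np.vstack([a,b]),None,fx=.78,fy=.78))
E
```

```text
pics
{'time': 0.0, 'q': array([-72.6515,   5.0105,  10.0344,  95.0995,   0.0011,  89.9969]), 'qd': array([ 0.0897, -0.0664,  0.0171, -0.0025, -0.1009,  0.0749]), 'joint_efforts': array([  0.0004, -52.0387,  46.4804,   0.0162,   0.0001,  -0.    ]), 'ee_pos': array([ 0.1639, -0.5248,  0.2306]), 'tcp_rot': array([-179.9245,   -0.0011,   17.3516]), 'wrist_force': array([0.1831, 0.0343, 0.706 ]), 'torque': array([-0.0152, -0.0112, -0.002 ]), 'grasp_force': 0.0, 'opening': 0.08554021294369837}
side {'fx': 388.52663592647025, 'fy': 388.52663592647025, 'cx': 256.7978598221237, 'cy': 191.83902048561106, 'T': array([[-0.5456, -0.5337,  0.6461, -0.3025],
       [-0.838 ,  0.3541, -0.4152,  0.4381],
       [-0.0072, -0.768 , -0.6404,  0.995 ],
       [ 0.    ,  0.    ,  0.    ,  1.    ]])}
top {'fx': 422.15999348839796, 'fy': 422.15999348839796, 'cx': 262.9229258562945, 'cy': 193.887372580882, 'T': array([[-0.0247, -0.9959,  0.0872,  0.4276],
       [-0.9997,  0.025 ,  0.0022, -0.0789],
       [-0.0044, -0.0871, -0.9962,  1.4298],
       [ 0.    ,  0.    ,  0.    ,  1.    ]])}
{'fx': 301.4277659230121, 'fy': 301.4277659230121, 'cx': 253.92485149461055, 'cy': 198.53462366122673, 'tool_from_camera': array([[-0.0009, -0.9479, -0.3187,  0.0817],
       [ 1.    , -0.001 , -0.0001,  0.0002],
       [-0.0003, -0.3187,  0.9479, -0.1428],
       [ 0.    ,  0.    ,  0.    ,  1.    ]])} 0.0187
```

View pics/side0.png

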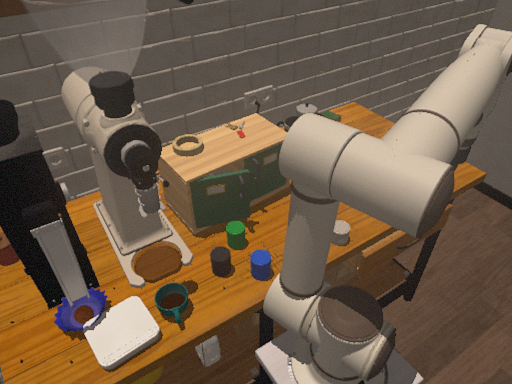

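View pics/top0.png

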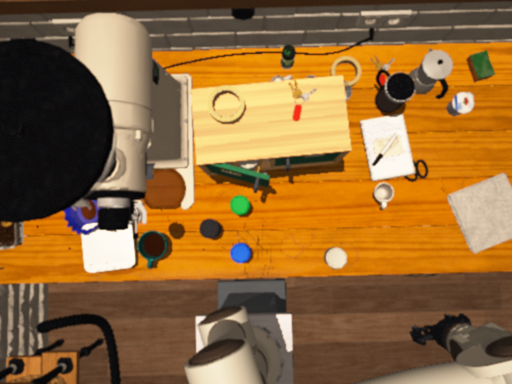

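The side view shows the black tin at (221,262), green look-alike (236,235), blue look-alike (261,264), mug (173,302). The top view shows black at (211,229), green (240,205), blue (241,252), grey tin (335,258), cup (383,193). The other dark round things are the coffee machine parts at (98,95) and the dark disc at (176,230). I choose the black one, at (221,262) side and (211,229) top. Next is a close crop.

```bash
python3 - <<'E'
import cv2,numpy as np
a=cv2.imread("pics/side0.png")[110:285,150:300];b=cv2.imread("pics/top0.png")[70:270,185:360]
a=cv2.resize(a,None,fx=2.6,fy=2.6,interpolation=2);b=cv2.resize(b,None,fx=2.28,fy=2.28,interpolation=2)
a=cv2.convertScaleAbs(a,alpha=1.5,beta=15);b=cv2.convertScaleAbs(b,alpha=1.5,beta=15)
h=min(a.shape[0],b.shape[0]);c=np.hstack([a[:h],b[:h]]);print(c.shape,a.shape)
cv2.imwrite("pics/crop1.png",c)
E
```

```text
(455, 789, 3) (455, 390, 3)
```

View pics/crop1.png

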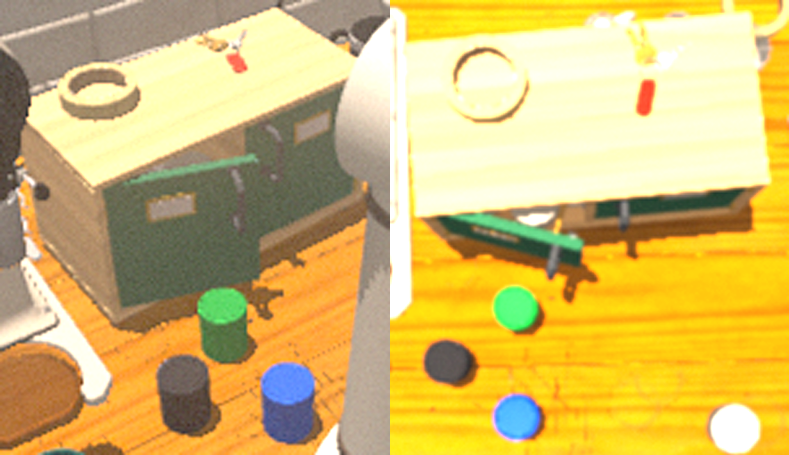

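The crop shows the black tin lid at crop (184,372) in side and (449,360) in top, clearly black. The front-left top corner is at (107,185) and (417,217), and the front-right one at (768,186). The left handle is at (237,172) and (555,262).

```bash
cat >h.py <<'E'
import numpy as np,cv2
from workcell import camera_params,sensors
from scipy.spatial.transform import Rotation as R
np.set_printoptions(precision=4,suppress=True)
def wristT(o):
    T=np.eye(4);T[:3,:3]=R.from_euler('xyz',o['tcp_rot'],degrees=True).as_matrix();T[:3,3]=o['ee_pos']
    return T@camera_params('wrist')['tool_from_camera']
def ray(n,u,v,T=None):
    p=camera_params(n);T=p['T'] if T is None else T
    d=T[:3,:3]@[(u-p['cx'])/p['fx'],(v-p['cy'])/p['fy'],1];return T[:3,3],d/np.linalg.norm(d)
def atz(r,z): return r[0]+r[1]*(z-r[0][2])/r[1][2]
def tri(*rs):
    A=sum(np.eye(3)-np.outer(d,d) for _,d in rs);b=sum((np.eye(3)-np.outer(d,d))@c for c,d in rs)
    x=np.linalg.solve(A,b);return x,[np.linalg.norm(np.cross(x-c,d)) for c,d in rs]
def proj(n,X,T=None):
    p=camera_params(n);T=p['T'] if T is None else T
    c=np.linalg.inv(T)@np.append(X,1);return np.array([p['fx']*c[0]/c[2]+p['cx'],p['fy']*c[1]/c[2]+p['cy']])
E
python3 - <<'E'
from h import *
s=lambda u,v:ray('side',150+u/2.6,110+v/2.6)
t=lambda u,v:ray('top',185+(u-390)/2.28,70+v/2.28)
print('FL',tri(s(107,185),t(417,217)));
for n,p in dict(FL=(417,217),FR=(768,186),RL=(410,42),RR=(752,14)).items():print(n,atz(t(*p),.25))
print('tin',tri(s(184,372),t(449,360)),atz(t(449,360),.078),atz(s(184,372),.078))
print('handle top',tri(s(237,172),t(555,262)))
print('blue',atz(t(517,416),.078),'green',atz(t(515,307),.078))
for n,p in dict(mug=(153,246),grey=(335,258),cup=(383,193)).items():print(n,atz(ray('top',*p),.06))
print('free edge top out',tri(s(257,157),t(582,240)),'hinge-ish',atz(t(440,215),.236))
E
```

```text
FL (array([0.6131, 0.1016, 0.2483]), [np.float64(0.007819346054855292), np.float64(0.007819346054855313)])
FL [0.6169 0.1082 0.25  ]
FR [ 0.6447 -0.3277  0.25  ]
RL [0.8396 0.1146 0.25  ]
RR [ 0.8645 -0.3169  0.25  ]
tin (array([0.4417, 0.0948, 0.0699]), [np.float64(0.001018989022150897), np.float64(0.0010189890221509585)]) [0.4411 0.0929 0.078 ] [0.4358 0.0986 0.078 ]
handle top (array([ 0.5597, -0.0592,  0.2322]), [np.float64(0.0022137617450530118), np.float64(0.002213761745052934)])
blue [ 0.361  -0.0008  0.078 ] green [ 0.5131 -0.001   0.078 ]
mug [0.3877 0.2827 0.06  ]
grey [ 0.335  -0.3022  0.06  ]
cup [ 0.5406 -0.4666  0.06  ]
free edge top out (array([ 0.5848, -0.0981,  0.2241]), [np.float64(0.002887467474086536), np.float64(0.0028874674740866067)]) hinge-ish [0.621  0.0816 0.236 ]
```

```bash
python3 -m jog '[[[0.6,0.76,0,-0.2,0],[0.6,0.76,0,-0.2,0],[0.6,0.76,0,-0.2,0],[0.6,0.76,0,-0.2,0],[0.6,0.76,0,-0.2,0],[0.6,0.76,0,-0.25,0]]]' 40; python3 -m jog '[[[0.6,0.76,0,-0.25,0],[0.6,0.76,0,-0.25,0],[0.6,0.76,0,-0.25,0],[0.6,0.76,0,-0.25,0],[0.3,0.4,0,-0.25,0],[0,0,0,-0.2,0],[0,0,0,0,0]]]'
python3 - <<'E'
from h import *
from workcell import camera
o=sensors.get_obs();np.save('o1.npy',wristT(o));cv2.imwrite('pics/w1.png',cv2.resize(camera('wrist'),(768,576)));print(o['ee_pos'],o['tcp_rot'],o['wrist_force'])
E
```

```text
time: 0.7
ee_pos: [0.3447, -0.2952, 0.2311]
tcp_rot: [-180.0, 0.0, 11.0]
wrist_force: [0.4, -0.6, 0.2]
opening: 0.0003
grasp_force: 0.0
time: 1.4
ee_pos: [0.479, -0.1246, 0.2308]
tcp_rot: [-180.0, 0.1, 3.9]
wrist_force: [-0.2, -1.1, 0.4]
opening: -0.0002
grasp_force: 0.0
[ 0.479  -0.1246  0.2308] [-179.9905    0.0635    3.9201] [-0.1557 -1.0883  0.3566]
```

View pics/w1.png

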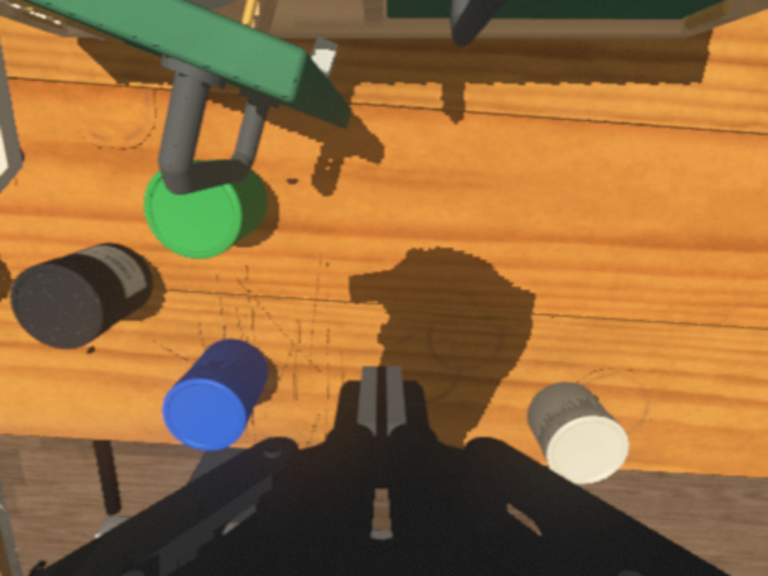

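The wrist view shows the left handle bar's top corner at (178,178) and lower end at (243,165), the black tin's lid at (58,305), the right handle's lower end at (463,38), and the grey tin at (585,450) (all at 1.5x).

```bash
python3 - <<'E'
from h import *
T=np.load('o1.npy');w=lambda u,v:ray('wrist',u/1.5,v/1.5,T)
t=lambda u,v:ray('top',185+(u-390)/2.28,70+v/2.28)
s=lambda u,v:ray('side',150+u/2.6,110+v/2.6)
print('bar top',atz(w(180,178),.22),'bot',atz(w(243,165),.154),'Rbot',atz(w(463,38),.154))
print('tin',atz(w(58,305),.078), tri(w(58,305),s(184,372),t(449,360)))
print('tri LH',tri(w(180,178),s(237,172),t(555,262)))
print('free corner',atz(w(297,60),.235),atz(w(297,100),.235), 'R bar bottom pred', proj('wrist',[.606,-.143,.154],T)*1.5)
E
```

```text
bar top [ 0.5461 -0.054   0.22  ] bot [ 0.5477 -0.0557  0.154 ] Rbot [ 0.6067 -0.1515  0.154 ]
tin [0.4409 0.097  0.078 ] (array([0.4402, 0.0962, 0.0749]), [np.float64(0.002493648246227321), np.float64(0.0016977490969644887), np.float64(0.003030258827301347)])
tri LH (array([ 0.554 , -0.0589,  0.2366]), [np.float64(0.006624363503053285), np.float64(0.004820239298322828), np.float64(0.004595490494033028)])
free corner [ 0.5813 -0.0948  0.235 ] [ 0.5712 -0.0949  0.235 ] R bar bottom pred [443.1568  38.1999]
```

```bash
python3 -m jog '[[[0,0.65,0,0,0],[0.3,0.65,-0.4,0,0],[0.5,0.05,-0.4,0,0],[0,0,0,0,0],[0.15,0,0,0,0],[0.15,0,0,0,0],[0.15,0,0,0,0]]]'; python3 -m jog '[[[0.15,-0.04,0,0,0],[0.15,-0.04,0,0,0],[0.15,-0.04,0,0,0],[0,0,0,0,0]]]'
```

```text
time: 2.15
ee_pos: [0.542, -0.0584, 0.1923]
tcp_rot: [180.0, -0.1, 3.8]
wrist_force: [-0.4, -1.0, 0.4]
opening: -0.0002
grasp_force: 0.4
time: 2.55
ee_pos: [0.5649, -0.0638, 0.1909]
tcp_rot: [-180.0, 0.0, 3.8]
wrist_force: [0.0, 0.0, -0.8]
opening: 0.0
grasp_force: 0.0
```

```bash
for i in 1 2; do python3 -m jog '[[[0.06,-0.02,0,0,0],[0.0,0,0,0,0]]]'|grep -E "ee_pos|wrist_f"; done
```

```text
ee_pos: [0.5672, -0.0645, 0.1912]
wrist_force: [0.1, 0.5, 0.1]
ee_pos: [0.5702, -0.0655, 0.1913]
wrist_force: [0.2, -0.1, -0.7]
```

```bash
python3 - <<'E'
from h import *
from workcell import camera
o=sensors.get_obs();np.save('o2.npy',wristT(o));a=camera('wrist')
cv2.imwrite('pics/w2.png',cv2.convertScaleAbs(cv2.resize(a[:300],(768,450)),alpha=1.4,beta=10))
E
```

```text
(no output)
```

View pics/w2.png

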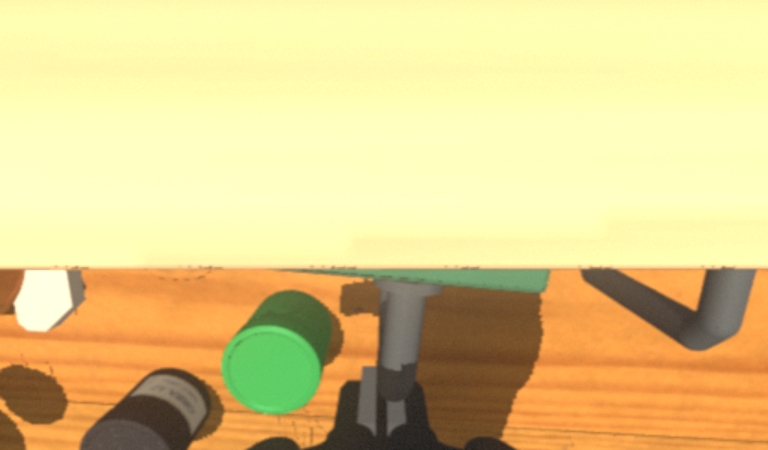

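The cupboard's front edge is level at row 268. The left bar is at (398,388), just in front of the fingers, and the right bar's top elbow is at (697,335). The left door is about 0.1 rad open.

```bash
python3 - <<'E'
from h import *
T=np.load('o2.npy');w=lambda u,v:ray('wrist',u/1.5,v/1.5,T)
T1=np.load('o1.npy');print('edge',atz(w(380,268),.25));print('Rbar',atz(w(697,335),.223),'Lbar',atz(w(398,388),.222))
print('tri',tri(w(697,335),ray('side',150+268/2.6,110+128/2.6),ray('top',185+(624-390)/2.28,70+225/2.28)))
E
for i in 1 2; do python3 -m jog '[[[0.06,-0.02,0,0,0],[0.0,0,0,0,0]]]'|grep -E "ee_pos|wrist_f"; done
```

```text
edge [ 0.6296 -0.0616  0.25  ]
Rbar [ 0.6097 -0.1476  0.223 ] Lbar [ 0.5879 -0.0693  0.222 ]
tri (array([ 0.6104, -0.1427,  0.2328]), [np.float64(0.003272979048671341), np.float64(0.007436737275758902), np.float64(0.009576771743970059)])
ee_pos: [0.5732, -0.0665, 0.1913]
wrist_force: [0.1, -0.1, 0.1]
ee_pos: [0.5763, -0.0676, 0.1912]
wrist_force: [-0.2, 0.0, -0.0]
```

```bash
for i in 1 2 3; do python3 -m jog '[[[0.04,-0.01,0,0,0],[0.0,0,0,0,0]]]'|grep -E "ee_pos|wrist_f"; done
```

```text
ee_pos: [0.5779, -0.068, 0.1912]
wrist_force: [-1.2, -0.0, 0.1]
ee_pos: [0.5798, -0.0684, 0.1912]
wrist_force: [-4.0, 0.3, -0.3]
ee_pos: [0.5818, -0.0689, 0.1911]
wrist_force: [-4.0, 2.1, 1.8]
```

```bash
for i in 1 2 3; do python3 -m jog '[[[0.04,-0.01,0,0,0],[0.0,0,0,0,0]]]'|grep -E "ee_pos|wrist_f"; done
```

```text
ee_pos: [0.5838, -0.0693, 0.1911]
wrist_force: [-4.0, 1.7, -0.3]
ee_pos: [0.5858, -0.0697, 0.1911]
wrist_force: [-4.3, 2.3, -0.4]
ee_pos: [0.5877, -0.0701, 0.1911]
wrist_force: [-4.6, 3.3, -0.1]
```

```bash
for i in 1 2 3; do python3 -m jog '[[[0.03,-0.01,0,0,0],[0.0,0,0,0,0]]]'|grep -E "ee_pos|wrist_f"; done
```

```text
ee_pos: [0.5897, -0.0709, 0.1911]
wrist_force: [-2.5, 1.4, -1.0]
ee_pos: [0.5916, -0.0717, 0.1915]
wrist_force: [-0.8, 0.1, 0.3]
ee_pos: [0.5929, -0.0722, 0.1914]
wrist_force: [0.3, -0.8, 0.8]
```

```bash
for i in 1 2; do python3 -m jog '[[[0.02,0,0,0,0],[0.0,0,0,0,0]]]'|grep -E "ee_pos|wrist_f"; done
```

```text
ee_pos: [0.5936, -0.072, 0.1913]
wrist_force: [-0.6, 0.8, -0.7]
ee_pos: [0.5938, -0.072, 0.1913]
wrist_force: [-4.0, -0.9, 1.5]
```

Resistance peaked, dropped to zero (the snap), and then the door stood firm at 4 N, so it is home. I back off and go to the right handle.

```bash
python3 -m jog '[[[-0.6,0,0,0,0],[0,-0.5,0.5,0,0.5],[0,-0.5,0.5,0,0.5],[0,-0.52,0.3,0,0.5],[0.45,0,0,0,0.5],[0.45,0,0,0,0.5],[0,0,0,0,0.5],[0,0,0,0,0.5]]]'|grep -E "ee_pos|wrist_f|open"; python3 -m jog '[[[0,0,-0.5,0,0.5],[0,0,-0.5,0,0.5],[0,0,-0.3,0,0.5],[0,0,0,0,0.5]]]'|grep -E "ee_pos|wrist_f|open"
```

```text
ee_pos: [0.6095, -0.1479, 0.2557]
wrist_force: [0.2, 0.8, -0.2]
opening: 0.043
ee_pos: [0.6079, -0.1476, 0.1893]
wrist_force: [-0.3, -0.3, 0.0]
opening: 0.0429
```

```bash
python3 - <<'E'
from h import *
from workcell import camera
a=camera('wrist');b=camera('side')
c=np.hstack([cv2.resize(a[160:300,150:400],None,fx=1.7,fy=1.7)[:238,:425],cv2.resize(b[140:260,180:300],None,fx=2,fy=2)[:238]])
cv2.imwrite('pics/w3.png',cv2.convertScaleAbs(c,alpha=1.6,beta=10))
E
```

```text
(no output)
```

View pics/w3.png

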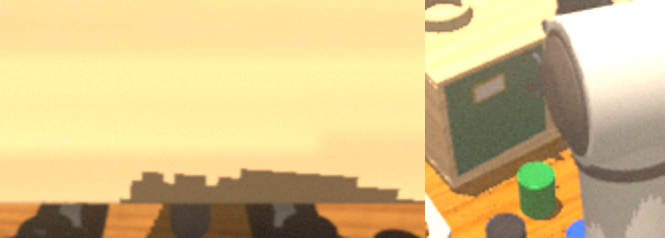

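The right handle's bar (190,215) lies between the fingers (85 and 275), and the side view shows the left door flush. I grip and pull.

```bash
python3 -m jog '[[[0,0,0,0,0],[0,0,0,0,0],[0,0,0,0,0],[0,0,0,0,0]]]' 50|grep -E "ee_pos|wrist_f|open|gras"; for i in 1 2 3; do python3 -m jog '[[[-0.06,0,0,0.15,0],[-0.06,0,0,0.2,0]]]'|grep -E "ee_pos|wrist_f|open"; done
```

```text
ee_pos: [0.61, -0.1506, 0.1928]
wrist_force: [-0.3, -13.2, 1.8]
opening: 0.0086
grasp_force: 48.9
ee_pos: [0.6059, -0.1516, 0.1928]
wrist_force: [9.1, -23.4, -0.3]
opening: 0.0088
ee_pos: [0.5993, -0.1537, 0.1928]
wrist_force: [10.6, -33.4, -1.1]
opening: 0.009
ee_pos: [0.594, -0.1555, 0.1928]
wrist_force: [16.3, -44.1, -5.4]
opening: 0.0092
```

```bash
python3 - <<'E'
from h import *
H=np.array([.656,-.316]);b=lambda th:H+.1717*np.array([-np.sin(.2713+th),np.cos(.2713+th)])
th=np.radians(np.arange(5.6,91,5));P=np.array([b(t) for t in th])
print(P[0],P[-1],th[-1]);print(np.round(np.diff(P,axis=0)/.05,2).tolist())
o=sensors.get_obs();print(o['tcp_rot'],o['q'])
E
python3 -m jog '[[[0,-0.12,0,0,0],[0,-0.05,0,0,0]]]'|grep -E "ee_pos|wrist_f|open"
```

```text
[ 0.5941 -0.1559] [ 0.4911 -0.3637] 1.5812683023068625
[[-0.27, -0.12], [-0.26, -0.14], [-0.25, -0.17], [-0.23, -0.19], [-0.22, -0.21], [-0.2, -0.22], [-0.18, -0.24], [-0.16, -0.26], [-0.13, -0.27], [-0.11, -0.28], [-0.08, -0.29], [-0.06, -0.29], [-0.03, -0.3], [-0.01, -0.3], [0.02, -0.3], [0.05, -0.3], [0.07, -0.29]]
[179.1471  -0.2605   8.8162] [-14.357   12.691   14.4702  91.204   -0.6815 156.8253]
ee_pos: [0.5918, -0.1567, 0.1928]
wrist_force: [-2.5, 9.6, 6.7]
opening: 0.0086
```

```bash
python3 -m jog '[[[-0.25,-0.12,0,1,0],[-0.26,-0.14,0,1,0],[-0.25,-0.17,0,1,0],[-0.23,-0.19,0,1,0],[0,0,0,0,0]]]'|grep -E "ee_pos|rot|wrist_f|open"
```

```text
ee_pos: [0.5412, -0.1875, 0.1928]
tcp_rot: [180.0, -0.1, 29.2]
wrist_force: [-2.2, 5.8, 7.4]
opening: 0.009
```

```bash
python3 -m jog '[[[-0.22,-0.21,0,1,0],[-0.2,-0.22,0,1,0],[-0.18,-0.24,0,1,0],[-0.16,-0.26,0,1,0],[0,0,0,0,0]]]'|grep -E "ee_pos|rot|wrist_f|open"; python3 -m jog '[[[-0.13,-0.27,0,1,0],[-0.11,-0.28,0,1,0],[-0.08,-0.29,0,1,0],[-0.06,-0.29,0,1,0],[0,0,0,0,0]]]'|grep -E "ee_pos|rot|wrist_f|open"
```

```text
ee_pos: [0.5038, -0.2346, 0.1928]
tcp_rot: [179.9, -0.0, 49.1]
wrist_force: [-3.1, 3.1, 8.4]
opening: 0.0088
ee_pos: [0.4849, -0.2915, 0.1927]
tcp_rot: [179.9, 0.0, 69.1]
wrist_force: [-5.5, 2.7, 9.1]
opening: 0.0085
```

```bash
python3 -m jog '[[[-0.03,-0.3,0,1,0],[-0.01,-0.3,0,1,0],[0.02,-0.3,0,1,0],[0.05,-0.3,0,1,0],[0,0,0,0,0],[0,0,0,0,0.4],[0,0,0,0,0.4],[0,0,0,0,0.4]]]'|grep -E "ee_pos|rot|wrist_f|open"; python3 -m jog '[[[0,0,0.5,0,0.4],[0,0,0.8,0,0.4],[0,0,0.8,0,0.4],[-0.3,0.5,0.5,0,0.7]]]'|grep -E "ee_pos|rot|wrist_f|open"
```

```text
ee_pos: [0.4867, -0.3501, 0.191]
tcp_rot: [-180.0, -0.0, 89.1]
wrist_force: [0.0, 0.3, 0.5]
opening: 0.0338
ee_pos: [0.4725, -0.3266, 0.3222]
tcp_rot: [180.0, 0.0, 89.0]
wrist_force: [0.9, 0.2, 0.2]
opening: 0.0474
```

```bash
python3 -m jog '[[[0.3,0.5,0.5,0,1],[0.6,0.5,0.5,0,1],[0.6,0.6,0.5,0,1],[0,0.3,0.2,0,1],[0,0,0,0,1],[0,0,0,0,1]]]'|grep -E "ee_pos|rot|wrist_f|open"
python3 - <<'E'
from h import *
from workcell import camera
o=sensors.get_obs();np.save('o4.npy',wristT(o));a=camera('wrist')
cv2.imwrite('pics/w4.png',cv2.convertScaleAbs(cv2.resize(a,(768,576)),alpha=1.4,beta=10))
E
```

```text
ee_pos: [0.5464, -0.2305, 0.4059]
tcp_rot: [-180.0, 0.0, 89.1]
wrist_force: [-1.0, -0.9, 0.3]
opening: 0.0855
```

View pics/w4.png

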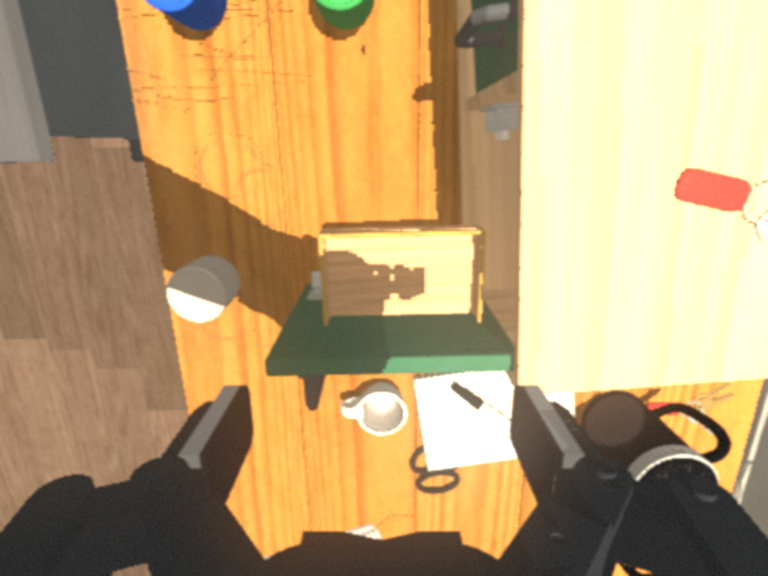

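The view shows the rack on the door's back: inner side rails at u≈328 and u≈475, floor meeting the door's back at v≈318, front rail at v≈233, door's top back edge at v≈356, and free end at u≈270. The catch on the right and the cup at (380,408) are clear.

```bash
python3 - <<'E'
from h import *
T=np.load('o4.npy');w=lambda u,v,z:atz(ray('wrist',u/1.5,v/1.5,T),z)
print('back top L,R',w(275,356,.234),w(508,354,.234));print('outer top',w(270,371,.234),w(510,368,.234))
print('floor back',w(327,319,.142),w(478,318,.142));print('rail mid front',w(324,231,.166),w(478,231,.166))
print('rails',w(328,270,.166),w(474,270,.166))
# predicted from hinge geometry
H=np.array([.656,-.316]);a=np.radians(89.1)
d=np.array([-np.sin(a),np.cos(a)]);n=np.array([np.cos(a),np.sin(a)])
print('door back pred',H+.015*n,H+.198*d+.015*n,'rack mid y',H+.055*n+.1*d)
# heights of rack floor via top cam: predicted pixel
print(proj('top',[.56,-.261,.142]))
E
```

```text
back top L,R [ 0.4636 -0.3005  0.234 ] [ 0.6423 -0.3017  0.234 ]
outer top [ 0.4586 -0.3133  0.234 ] [ 0.6448 -0.3136  0.234 ]
floor back [ 0.4928 -0.3064  0.142 ] [ 0.6383 -0.3076  0.142 ]
rail mid front [ 0.4978 -0.2168  0.166 ] [ 0.6288 -0.2189  0.166 ]
rails [ 0.4994 -0.2512  0.166 ] [ 0.6271 -0.2532  0.166 ]
door back pred [ 0.6562 -0.301 ] [ 0.4583 -0.2979] rack mid y [ 0.5569 -0.2594]
[323.068  185.9802]
```

```bash
python3 -m jog '[[[-0.26,0.73,-0.5,0,1],[-0.26,0.73,-0.5,0,1],[-0.26,0.73,-0.5,0,1],[-0.26,0.73,-0.5,0,1],[-0.26,0.73,-0.5,0,1],[-0.26,0.73,-0.5,0,1],[-0.26,0.73,-0.5,0,1],[-0.26,0.73,-0.5,0,1]]]'|grep -E "ee_pos|rot|open";python3 -m jog '[[[0,0.7,-0.4,0,1],[0,0,0,0,1],[0,0,0,0,1]]]'|grep -E "ee_pos|rot|open"
python3 - <<'E'
from h import *
from workcell import camera
o=sensors.get_obs();np.save('o5.npy',wristT(o));a=camera('wrist')
cv2.imwrite('pics/w5.png',cv2.convertScaleAbs(cv2.resize(a,(768,576)),alpha=1.4,beta=10))
E
```

```text
ee_pos: [0.4438, 0.0547, 0.2097]
tcp_rot: [-180.0, 0.0, 89.0]
opening: 0.0859
ee_pos: [0.4445, 0.0892, 0.1907]
tcp_rot: [-179.9, 0.0, 89.1]
opening: 0.0855
```

View pics/w5.png

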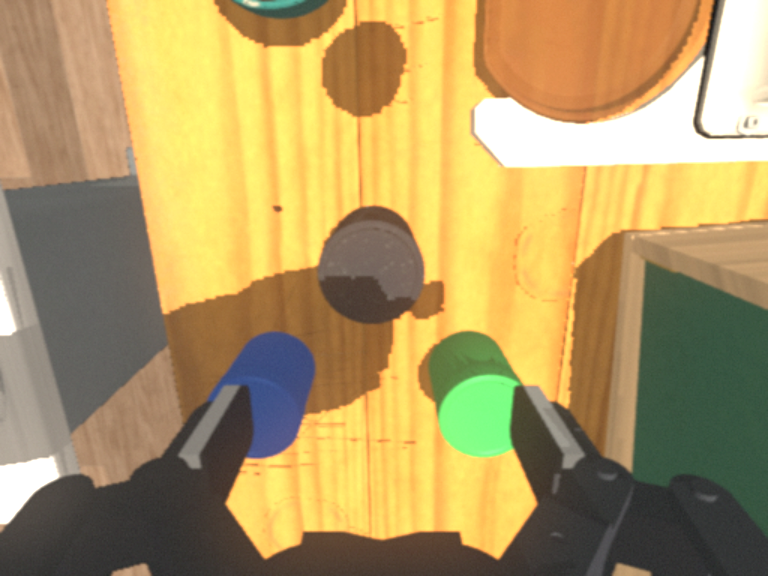

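The black tin's lid is centred at (371,271), 103 px across, with blue at (262,415) and green at (480,415).

```bash
python3 - <<'E'
from h import *
T=np.load('o5.npy');r=lambda u,v:ray('wrist',u/1.5,v/1.5,T)
print(atz(r(371,271),.078),tri(r(371,271),ray('wrist',58/1.5,305/1.5,np.load('o1.npy'))))
print('blue',atz(r(262,415),.078),'green',atz(r(480,415),.078))
E
```

```text
[0.4386 0.1014 0.078 ] (array([0.4387, 0.1003, 0.0734]), [np.float64(0.00033005217302548804), np.float64(0.00033005217302541757)])
blue [0.3651 0.0052 0.078 ] green [0.5075 0.0031 0.078 ]
```

```bash
python3 -m jog '[[[-0.12,0.22,-0.5,0,1],[0,0,-0.7,0,1],[0,0,-0.7,0,1],[0,0,-0.7,0,1],[0,0,-0.5,0,1],[0,0,0,0,1],[0,0,0,0,1]]]'|grep -E "ee_pos|wrist_f|open";python3 -m jog '[[[0,0,0,0,0],[0,0,0,0,0],[0,0,0,0,0],[0,0,0,0,0]]]' 30|grep -E "ee_pos|wrist_f|open|gras"
```

```text
ee_pos: [0.44, 0.0997, 0.0376]
wrist_force: [0.9, 0.5, 1.3]
opening: 0.0852
ee_pos: [0.4406, 0.1006, 0.0387]
wrist_force: [-1.5, -2.1, 5.6]
opening: 0.0625
grasp_force: 31.8
```

```bash
python3 -m jog '[[[0,0,0.3,0,0],[0,0,0.7,0,0],[0,0,0.8,0,0],[0,0,0.8,0,0],[0,0,0.8,0,0],[0,-0.3,0.8,0,0],[0.2,-0.6,0.4,0,0],[0.25,-0.7,0.2,0,0]]]'|grep -E "ee_pos|wrist_f|open|gras";python3 -m jog '[[[0.25,-0.7,0,0,0],[0.25,-0.7,0,0,0],[0.25,-0.7,0,0,0],[0.25,-0.7,0,0,0],[0.25,-0.7,0,0,0],[0.25,-0.7,0,0,0],[0.25,-0.7,0,0,0],[0.1,-0.3,0,0,0]]]'|grep -E "ee_pos|wrist_f|open|gras"; python3 -m jog '[[[0,0,0,0,0],[0,0,0,0,0]]]'|grep -E "ee_pos|rot|wrist_f"
```

```text
ee_pos: [0.4627, 0.0204, 0.2805]
wrist_force: [1.4, 0.6, -1.4]
opening: 0.063
grasp_force: 33.4
ee_pos: [0.5551, -0.2421, 0.2767]
wrist_force: [0.6, -0.0, -1.2]
opening: 0.063
grasp_force: 33.4
ee_pos: [0.5545, -0.2393, 0.2771]
tcp_rot: [180.0, 0.0, 89.1]
wrist_force: [-0.9, 1.3, -0.3]
```

```bash
python3 -m jog '[[[0.17,-0.45,0,0,0],[0,0,-0.2,0,0],[0,0,0,0,0],[0,0,0,0,0]]]'|grep -E "ee_pos|rot|wrist_f"
python3 - <<'E'
from h import *
from workcell import camera
o=sensors.get_obs();print(o['ee_pos']);T=wristT(o);a=camera('wrist')
cv2.imwrite('pics/w6.png',cv2.convertScaleAbs(cv2.resize(a,(768,576)),alpha=1.4,beta=10))
for p in ([.563,-.2615,.166],[.563,-.2615,.23],[.563,-.301,.234],[.563,-.221,.166]):print(p,proj('wrist',p,T)*1.5)
E
```

```text
ee_pos: [0.5627, -0.2607, 0.2668]
tcp_rot: [-180.0, -0.0, 89.1]
wrist_force: [-0.5, -0.2, -0.5]
[ 0.5627 -0.2607  0.2668]
[0.563, -0.2615, 0.166] [381.8981 298.794 ]
[0.563, -0.2615, 0.23] [382.1064 345.9731]
[0.563, -0.301, 0.234] [383.4245 429.1987]
[0.563, -0.221, 0.166] [380.7655 227.7831]
```

View pics/w6.png

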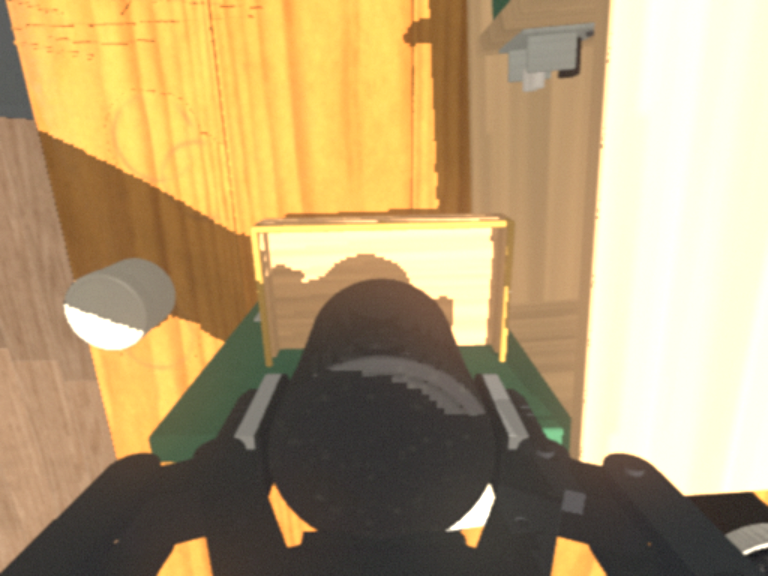

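The rack's rails (u 262–503, front v 228) are centred on the tin (u 382) and match the prediction. I lower it.

```bash
python3 -m jog '[[[0,0,-0.5,0,0],[0,0,-0.5,0,0],[0,0,-0.4,0,0],[0,0,-0.15,0,0],[0,0,0,0,0]]]'|grep -E "ee_pos|wrist_f"; for i in 1 2; do python3 -m jog '[[[0,0,-0.05,0,0],[0,0,0,0,0]]]'|grep -E "ee_pos|wrist_f"; done
```

```text
ee_pos: [0.5626, -0.2612, 0.1888]
wrist_force: [-0.0, 0.7, -1.3]
ee_pos: [0.5634, -0.2618, 0.1877]
wrist_force: [-0.1, 0.5, -1.6]
ee_pos: [0.5631, -0.2618, 0.1842]
wrist_force: [-0.6, 0.1, -1.3]
```

```bash
for i in 1 2 3; do python3 -m jog '[[[0,0,-0.03,0,0],[0,0,0,0,0]]]'|grep -E "ee_pos|wrist_f"; done
```

```text
ee_pos: [0.563, -0.2618, 0.1825]
wrist_force: [-0.0, 0.7, -1.2]
ee_pos: [0.563, -0.2618, 0.1809]
wrist_force: [-0.4, 0.3, -1.5]
ee_pos: [0.563, -0.2618, 0.1807]
wrist_force: [-2.2, 0.7, 5.9]
```

It landed, exactly at the predicted height. I release it and rise.

```bash
python3 -m jog '[[[0,0,0,0,0.9],[0,0,0,0,0.95],[0,0,0,0,0.95],[0,0,0,0,0.95]]]'|grep -E "ee_pos|wrist_f|open"; python3 -m jog '[[[0,0,0.3,0,1],[0,0,0.5,0,1],[0,0,0.8,0,1],[0,0,0.8,0,1],[-0.4,0.5,0.7,0,1],[-0.5,0.5,0.6,0,1],[0,0.3,0,0,1],[0,0,0,0,1]]]'|grep -E "time|ee_pos|wrist_f|open"
python3 - <<'E'
from h import *
from workcell import camera
o=sensors.get_obs();T=wristT(o);a=camera('wrist');b=camera('top')
print(o['wrist_force'],proj('wrist',[.563,-.2615,.22],T)*1.1)
c=np.hstack([cv2.resize(a,None,fx=1.1,fy=1.1)[:420,:563],cv2.resize(b[60:240,185:285+0],(233,420))])
cv2.imwrite('pics/w7.png',cv2.convertScaleAbs(c,alpha=1.4,beta=10))
E
```

```text
ee_pos: [0.563, -0.2618, 0.1794]
wrist_force: [-0.6, -0.1, 0.6]
opening: 0.0809
time: 18.65
ee_pos: [0.5182, -0.1955, 0.3659]
wrist_force: [0.1, -0.8, -0.2]
opening: 0.0857
[ 0.0855 -0.7752 -0.2123] [326.537  267.1109]
```

View pics/w7.png

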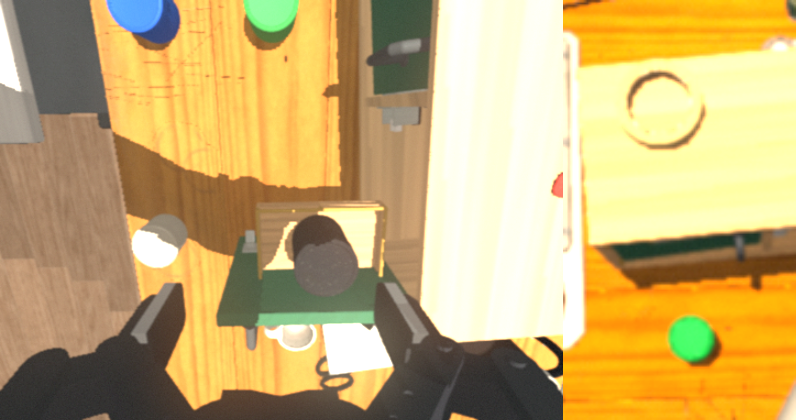

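The tin stands in the rack, lid at (326,265) against a predicted (327,267). The right door is square and open, the left door is shut flush, and nothing touches the gripper.

```bash
python3 -c "
from workcell import ticket;print(ticket.job_done())"
```

```text
the job is handed in; nothing more can be done
None
```

The job is handed in after about 19 s of robot time: the left door is snapped shut in its catch, the right door stands open about square, and the black tin is upright and released in its rack, though the verdict was not reported back.

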